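Latch and pin the board carrier in the test fixture

TASK

Slide the aluminium board carrier forward in the test fixture until both red spring catches click in behind its ears. Then take the tapered pin from its wooden stand and drive it down through the carrier's hole into the hole in the fixture, so that it pulls the two holes into line, and leave it standing there fully home with its collar down on the carrier and nothing held. Leave the solder spool, the jar and the screwdriver where they are.

Things in the scene. Friction and masses are not known exactly. Their poses are not given: they have to be found in the camera images.
- fixture: Fixed grey block 230 long (x) x 150 wide (y) x 45 mm high, x = -125 to +105; its top is the channel floor. Origin on the bench under the channel's middle. The carrier slides along its +x (away from the robot, yawed up to 20 deg) between dark rails (y = +-44 to +-58, x = -46 to +80 mm, 19 mm above the floor), with 2 mm side slack. Red catches at the near end are 15 mm high above the floor.
- base_hole (a point): Centre of the mouth of the fixture's 23 mm round through hole, at its top face (45 mm above the bench), fixture x = +25 mm, y = 0; axes as the fixture's. Seen ahead of the carrier at the start. Pinned position = carrier hole over this hole.
- carrier: Loose aluminium plate 150 long (x) x 84 wide (y) x 12 mm thick, about 0.45 kg, on the channel floor, with a green board (parts up to 10 mm high, behind the hole) and two ears at its near end (25 mm long, out to y = +-52 mm). Origin: centre of its underside; x = sliding direction, z up. It starts 60 to 80 mm short of pinned, already between the rails.
- carrier_hole (a point): Centre of the upper mouth of the carrier's 23 mm round through hole, 57 mm above the bench, 25 mm ahead of the plate's middle; axes as the carrier's. The rails' near ends stop the ears 4 mm beyond the pinned position. The catches hold it 4 mm short of pinned, where the plunger leaves it once you let go. Sliding it past the catches and against the plunger takes about 5 to 20 N.
- push_bar (a point): Middle of the yellow bar standing across the carrier's near end: 8 thick (x) x 64 wide (y) x 30 mm high, its centre 72 mm and its top 87 mm above the bench; 96 mm behind the carrier's hole. Push on its near face (4 mm behind this point) towards the carrier's +x.
- plunger (a joint): Brass sprung plunger at the fixture's far end (on a dark block 26 mm high above the floor), m: 0 = fully out, grows as the carrier's front edge presses it in, up to about 0.009. It meets the carrier 5 mm before pinned and pushes it back towards the catches with 4 N, growing by 0.25 N per mm.
- catch_left (a joint): Left (+y) red spring catch, rad: 0 = sprung fully in; grows as it is pushed outwards (about 0.2 while an ear passes). Back near 0 behind the ear = clicked.
- catch_right (a joint): Right (-y) red spring catch, the same.
- pin: Loose tapered pin, 130 g, 100 mm long, upright. Origin at its tip, z up its axis. Flat 8 mm tip, taper over 30 mm to 22 mm diameter, straight for 20 mm, collar of 34 mm diameter (5 mm thick) at 50 to 55 mm, orange grip above. Driving it takes about 3 to 15 N down, with up to 12 N sideways from the carrier; its weight alone is not enough.
- pin_grip (a point): Middle of the pin's orange grip, on the axis: 26 mm diameter, 45 mm long, 22.5 mm below and above this point; 77.5 mm above the tip, z up. At the start 87.5 mm above the bench.
- pin_collar (a point): Centre of the underside of the pin's collar, on its axis, 27.5 mm below pin_grip; z up. Fully home it rests on the carrier's top face, 57 mm above the bench.
- pin_stand: Fixed wooden block 80 x 80 x 60 mm with a 24 mm through hole in its middle, in which the pin stands, its collar on the block's top. Origin under its centre. It stands left or right of the fixture.
- spool: Solder spool standing on end, 64 mm diameter, 54 mm high, 0.4 kg; origin under its centre. On the other side of the fixture from the pin stand. Leave it alone.
- flux_bottle: Yellow jar with black cap, 56 mm diameter, 110 mm high; origin under its centre. Leave it alone.
- driver: Screwdriver with red handle, 170 mm long, lying on the bench. Leave it alone.
Mind the look-alikes: they are no part of the job. Of the things like the carrier, leave any that is blue or orange; of the rest the smaller one is meant.

How it is judged:
On the way, in this order (a step that is already met when the one before it is completed fails the run):
1. the carrier is home past both catches, and both have sprung back in behind its ears, with the pin not yet in the fixture (x of carrier_hole in the frame of fixture between 0.0185 and 0.031 m and z of carrier_hole in the frame of fixture below 0.06 m and value of joint each of catch_left, catch_right below 0.07 rad and angle between carrier_hole's own z axis and vertical below 0.05 rad and (z of pin_collar in the frame of fixture above 0.107 m or horizontal distance between pin_collar and base_hole above 0.06 m)), for 0.2 s.
2. the pin is driven fully home and has pulled the two holes into line (x of carrier_hole in the frame of fixture between 0.0185 and 0.031 m and z of carrier_hole in the frame of fixture below 0.06 m and value of joint each of catch_left, catch_right below 0.07 rad and angle between carrier_hole's own z axis and vertical below 0.05 rad and horizontal distance between each of carrier_hole, pin_collar and base_hole below 0.0025 m and z of pin_collar in the frame of fixture below 0.0605 m and angle between pin_collar's own z axis and vertical below 0.06 rad), for 0.2 s.
At the end, for the whole second after the job is handed in: The carrier lies flat in the fixture, held by both catches (each within 0.07 rad of fully in); its hole is within 2.5 mm of the fixture's hole; the pin stands upright (within 0.06 rad) in both holes, within 2.5 mm of their axis, its collar within 3.5 mm of the carrier's top; all at rest (all of step 2 and linear speed of each of pin, carrier below 0.01 m/s); the robot touches nothing.
It fails at once if the solder spool is pushed away or knocked over (distance of spool from where it was at the start of the episode above 0.03 m or angle between spool's own z axis and vertical above 0.5 rad).
It fails at once if the yellow jar is pushed away or knocked over (distance of flux_bottle from where it was at the start of the episode above 0.03 m or angle between flux_bottle's own z axis and vertical above 0.5 rad).
It fails at once if the screwdriver is pushed away or knocked over (distance of driver from where it was at the start of the episode above 0.03 m).
It also fails if it takes over 53 s, if anything falls off the work surface, if the arm or the gripper's body presses on something with over 40 N, if the wrist force passes 120 N, or if a joint passes its speed limit or range.

ROBOT

A 7-joint arm with a two-finger parallel gripper is mounted at the origin on the work surface. World frame = base frame: x ahead of the robot, y to its left, z up, the work surface at z = 0. Lengths are in m, angles in rad, forces in N, time in s.
With the tool pointing down it reaches from about 0.4 to 0.85 m from the base axis. Payload 10.4 kg.
Tool frame: the origin (TCP) lies between the finger pads; the fingertips stand 22 mm ahead of it and the grasp point (between the pads) lies 3 mm ahead of it; z points along the fingers, y is the line along which they close (so a half turn about z gives the same grasp; the last joint's range is limited). The gripper opens to 85 mm and grips with 20 to 120 N. Pads are 22 mm wide; open, the fingers measure 114 mm over their backs; the gripper's body (76 mm by 85 mm) begins 54 mm behind the grasp point. The pads swing forward as they close: fully open they stand 13 mm farther back than shut.
Start: joints at [-1.197, 0.332, -0.065, 1.46, 0.022, 1.35, -0.088], TCP at [0.242, 0.576, 0.253] pointing down, gripper open.
Joint ranges: [-2.6, 2.6], [-0.5, 2.12], [-1.47, 1.34], [0.16, 2.42], [-1.27, 4.41], [0.06, 2.06], [-2.6, 2.6]. Speed limits (rad/s): [2.22, 2.22, 2.79, 2.79, 3.14, 3.14, 3.14].

INTERFACE

Orientations are given as a unit quaternion [x, y, z, w].
In Python, from workcell import manip, camera, ticket, boxes_of, outline_of gives the robot as it stands.
- The arm moves only by the tool carry_out, never from a script. Its argument "deltas" is a list of rows, each a list of 5 numbers: the shift along the tool's x, y, z as a fraction of full scale, then the turn about the tool's z as a fraction of full scale, then the opening, from -1 (shut) to 1 (fully open), so that 0 is half open. In form: [[tx, ty, tz, spin, gripper], ...]. A call has 1 to 20 rows; each row is the pose to reach, as a shift and turn from the pose commanded when the call began, along the tool's axes at that moment; what a row does not reach only later rows make up. Full scale, the value 1, is 150 mm for a shift and 30 degrees for a turn. A row lasts 1/8 s, in which the tool goes at most 62.5 mm and 10.7 degrees, less where a joint would pass 70% of its speed; a pose out of reach is approached as far as the arm can. A call with a number of a shift or a turn outside -1 to 1 is refused whole. A call with a gripper value outside its range is refused whole. The fingers move at their own pace and stop on an object; "force" is the grip in N (left out, the last holds). Time passes only in rows, so rows that repeat a pose let the fingers close. It gives the time, the measured TCP pose, the force, the opening and the grip force at its end, in the units of the state.
- manip.get_obs(): the state, without advancing time (a new reading comes with each control period).
- camera(name): name is "side" or "top" or "wrist"; returns a dict with "img" (384x512x3 uint8, red, green, blue), "depth" (384x512 float32, m along the optical axis (not along the pixel's ray), 0 where there is no reading), "vertical_fov" (degrees; the focal length in pixels is half the picture's height over the tangent of half this angle, whatever the lens; pixels are square), "cx", "cy" (the principal point, pixels), "k1" (the pictures are not rectified: a ray, as slopes to the right and down, at radius r is drawn at 1 + k1 r^2 times it, then the intrinsics apply), "R" (3x3) and "t" (3): a world point X has camera coordinates R X + t. Camera axes: x right, y down, z forward; pixel columns grow to the right and rows downward; lengths in m; the calibration is good to about 2 mm. A picture is of the moment at which its call begins.
- ticket.hand_in(): hands the job in; it is judged then, once.
Trained networks look in a picture, given as the dict that the camera call returned (one of the last four; its "shot" number tells which), for a name from the list of things; names that differ only in an ending like _2 or _b are one class to them, and where a whole thing is asked for, a point or a joint stands for the part that bears it (a point fixed in the world has none). Each returns a list of dicts, best first, with "conf" (0 to 1); they miss things now and then, are a little off and sometimes report something else, mostly with a low value. They report only what shows in the picture. A call takes as long as a camera call. They do not tell look-alikes from the thing itself.
- boxes_of(query, picture): "position" ([x, y, z] in m, in world coordinates, good to about 4 mm: the middle of the surface that is visible of it).
- outline_of(query, picture): "region" (384x512 bool, what is visible of it).
The state is a dict: "clock": time; "joint_pos": joint angles; "joint_velocities": joint speeds; "tau": joint torques, N m; "position": TCP position; "ee_rot": TCP orientation; "ft_force": force on the tool from outside, world axes, zero at the start; "torque": the same for the moment, N m; "grip_width": opening from 0.0 (shut) to 1.0 (fully open); "grasp_force": force on a finger pad.
Only numpy, scipy, OpenCV 4.12 (cv2) and the standard library are available. Lean on these libraries where they do the work, as an engineer would, in place of code of your own. Each camera call takes 0.05 s, during which the arm holds its last target. There are 200 camera calls.

## Working session

There is one attempt and no reset: what is moved stays moved. The work goes in short steps, Python scripts to look and compute and a tool call to move; the robot and the scene stay as the last step left them, time stands still between calls to the robot, and variables do not carry over. Pictures are saved under pics/ and viewed, at most 10 in all, crops included, and the job is handed in when it is done.

Besides the shell and the picture viewer there is one more tool, called after "Request:" as a command line: name --pt "numbers of a row" for each row, then --argument value for the rest. carry_out: Moves the arm, as the interface text tells. Its arguments: {"type":"object","properties":{"deltas":{"type":"array","items":{"type":"array","items":{"type":"number"}}},"force":{"type":"number"}},"required":["deltas"]}

```bash
mkdir -p pics; ls; cat > h.py <<'E'
import numpy as np, cv2
from workcell import manip, camera, ticket, boxes_of, outline_of
from scipy.spatial.transform import Rotation as Rn
def K(c):
    f=c["img"].shape[0]/2/np.tan(np.radians(c["vertical_fov"])/2); return f
def unproj(c,uv,depth=None,z=None):
    """pixels Nx2 -> world; via depth or plane height z"""
    uv=np.atleast_2d(uv).astype(float); f=K(c)
    d=(uv-[c["cx"],c["cy"]])/f; s=d.copy()
    for _ in range(20): s=d/(1+c["k1"]*(s**2).sum(1,keepdims=True))
    ray=np.c_[s,np.ones(len(s))]; R=np.array(c["R"]); t=np.array(c["t"])
    o=-R.T@t; w=ray@R
    if z is not None: k=(z-o[2])/w[:,2]
    else: k=c["depth"][uv[:,1].astype(int),uv[:,0].astype(int)] if depth is None else depth
    return o+w*np.reshape(k,(-1,1))
def proj(c,X):
    p=np.atleast_2d(X)@np.array(c["R"]).T+np.array(c["t"]); s=p[:,:2]/p[:,2:]
    return s*(1+c["k1"]*(s**2).sum(1,keepdims=True))*K(c)+[c["cx"],c["cy"]]
def save(c,n): cv2.imwrite(f"pics/{n}.png",c["img"][:,:,::-1])
def st():
    o=manip.get_obs(); print({k:np.round(o[k],4).tolist() for k in("clock","joint_pos","position","ee_rot","ft_force","grip_width","grasp_force")}); return o
E
python3 - <<'E'
from h import *
st()
for n in("top","side"):
    c=camera(n); save(c,n+"0"); print(n,c["vertical_fov"],c["k1"],np.round(-np.array(c["R"]).T@c["t"],3))
    for q in("fixture","carrier","base_hole","carrier_hole","push_bar","pin","pin_grip","pin_collar","pin_stand","spool","flux_bottle","driver","catch_left","catch_right","plunger"):
        print(q,[(round(float(b["conf"]),2),np.round(b["position"],3).tolist()) for b in boxes_of(q,c)])
E
```

```text
pics
{'clock': 0.0, 'joint_pos': [-1.1966, 0.3329, -0.0647, 1.461, 0.0216, 1.3499, -0.0885], 'position': [0.2414, 0.5761, 0.2525], 'ee_rot': [0.1971, 0.9804, -0.0007, -0.0001], 'ft_force': [0.5459, -0.5259, 0.061], 'grip_width': 0.9952, 'grasp_force': 0.0}
top 48.98406340457548 -0.0051502374319221614 [0.406 0.05  1.13 ]
fixture [(0.69, [0.622, -0.311, 0.104]), (0.63, [0.662, -0.019, 0.043])]
carrier [(0.83, [0.367, 0.462, 0.017]), (0.81, [0.334, 0.113, 0.013]), (0.7, [0.344, -0.153, 0.014]), (0.63, [0.556, -0.012, 0.058])]
base_hole [(0.8, [0.66, -0.021, 0.045])]
carrier_hole [(0.94, [0.365, 0.46, 0.015]), (0.83, [0.34, -0.152, 0.019]), (0.78, [0.559, -0.006, 0.059]), (0.59, [0.336, 0.113, 0.01])]
push_bar [(0.72, [0.336, 0.111, 0.014]), (0.67, [0.498, -0.279, 0.062]), (0.62, [0.342, -0.15, 0.013]), (0.58, [0.367, 0.46, 0.017]), (0.56, [0.555, -0.011, 0.053])]
pin [(0.67, [0.558, -0.007, 0.056]), (0.48, [0.5, -0.287, 0.106])]
pin_grip [(0.72, [0.503, -0.284, 0.1])]
pin_collar [(0.7, [0.68, 0.293, 0.02]), (0.51, [0.5, -0.286, 0.096])]
pin_stand [(0.59, [0.5, -0.278, 0.059])]
spool [(0
[... 604 characters left out ...]
61, [0.333, 0.111, 0.01]), (0.58, [0.55, -0.014, 0.061])]
push_bar [(0.87, [0.333, -0.168, 0.019]), (0.8, [0.334, 0.11, 0.011]), (0.65, [0.358, 0.46, 0.014]), (0.64, [0.543, -0.014, 0.051]), (0.36, [0.631, -0.067, 0.04])]
pin [(0.7, [0.499, -0.298, 0.085])]
pin_grip [(0.84, [0.499, -0.3, 0.088]), (0.19, [0.629, -0.07, 0.041])]
pin_collar [(0.72, [0.495, -0.297, 0.091]), (0.6, [0.544, -0.019, 0.06])]
pin_stand [(0.61, [0.483, -0.314, 0.052]), (0.51, [0.551, -0.016, 0.057])]
spool [(0.88, [0.484, 0.258, 0.038]), (0.53, [0.543, -0.019, 0.058])]
flux_bottle [(0.57, [0.615, -0.334, 0.074])]
driver [(0.8, [0.676, 0.292, 0.016])]
catch_left [(0.61, [0.614, -0.334, 0.073])]
catch_right []
plunger []
```

View pics/top0.png

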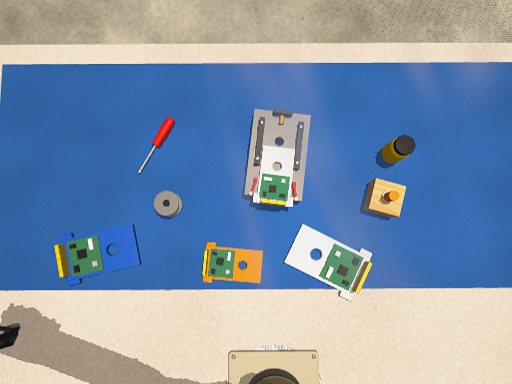

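View pics/side0.png

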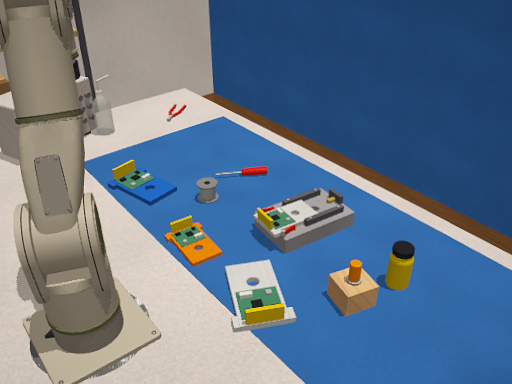

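The top view shows the right carrier, which is natural aluminium and sits in the fixture. Its hole is near (278,167), the base hole near (279,142), the yellow bar near (272,203) and the pin near (391,196). The loose white, blue and orange carriers are decoys. Next I'll bring the arm behind the fixture, close the gripper on the way and use the wrist camera. I need yaw from the top view first.

```bash
python3 - <<'E'
from h import *
c=camera("top"); im=c["img"]
x0,y0,x1,y1=235,98,325,218
cr=cv2.resize(im[y0:y1,x0:x1],None,fx=5,fy=5,interpolation=cv2.INTER_CUBIC); cv2.imwrite("pics/crop0.png",cr[:,:,::-1])
hsv=cv2.cvtColor(im,cv2.COLOR_RGB2HSV); 
def cent(m,z,name):
    n,l,s,ce=cv2.connectedComponentsWithStats(m.astype(np.uint8))
    for i in range(1,n):
        if s[i,4]>4: print(name,s[i].tolist(),np.round(unproj(c,ce[i],z=z),4).tolist())
roi=np.zeros(im.shape[:2],bool); roi[y0:y1,x0:x1]=1
H,S,V=hsv[...,0],hsv[...,1],hsv[...,2]
cent(roi&(H>20)&(H<33)&(S>150)&(V>120),.087,"yellow")
cent(roi&((H<8)|(H>172))&(S>130)&(V>80),.060,"red")
cent((H>5)&(H<14)&(S>200)&(V>120)&(np.arange(512)>370),.11,"orange")
o=outline_of("fixture",c)
for b in o:
    r=b["region"]; ys,xs=np.nonzero(r); print("fix",b["conf"],r.sum(),xs.mean(),ys.mean())
E
```

```text
yellow [261, 200, 25, 5, 76] [[0.4932, 0.0001, 0.087]]
red [251, 178, 6, 14, 34] [[0.5425, 0.0474, 0.06]]
red [292, 182, 5, 15, 41] [[0.53, -0.0559, 0.06]]
fix 0.8 3065 277.6394779771615 144.81174551386624
fix 0.38 669 397.7189835575486 149.050822122571
```

View pics/crop0.png

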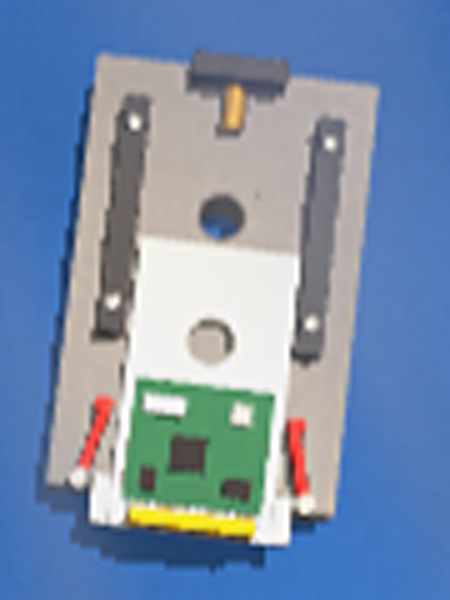

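The 5x crop shows the base hole at (222,216) and the carrier hole at (211,341). The rail screws are at (134,121), (112,301), (330,143) and (312,323), and the bar is at (192,521).

```bash
python3 - <<'E'
from h import *
c=camera("top")
P=lambda u,v,z:unproj(c,[235+(u+.5)/5-.5,98+(v+.5)/5-.5],z=z)[0]
b=P(222,216,.045);h=P(211,341,.057);bar=P(192,521,.087)
a1,a2,b1,b2=P(134,121,.065),P(112,301,.065),P(330,143,.065),P(312,323,.065)
f=[P(100,55,.045),P(378,86,.045),P(48,485,.045),P(330,520,.045)]
an=lambda v:round(float(np.degrees(np.arctan2(v[1],v[0]))),2)
print(b,h,bar); print("yaw rails",an(a1-a2),an(b1-b2),"sides",an(f[0]-f[2]),an(f[1]-f[3]),"cross",an(f[0]-f[1])-90,an(f[2]-f[3])-90,an(a1-b1)-90,an(a2-b2)-90,"holes",an(b-h),np.linalg.norm((b-h)[:2]),"bar",an(h-bar),np.linalg.norm((h-bar)[:2]))
print("rail mid",(a1+a2+b1+b2)/4)
E
```

```text
[ 0.65815125 -0.01981188  0.045     ] [ 0.58957883 -0.01256089  0.057     ] [ 4.93912497e-01 -3.27367988e-04  8.70000000e-02]
yaw rails -7.21 -6.61 sides -7.01 -7.32 cross -6.810000000000002 -7.400000000000006 -6.840000000000003 -6.650000000000006 holes -6.04 0.06895472312069922 bar -7.29 0.09644535124758354
rail mid [ 0.65058692 -0.01848931  0.065     ]
```

Request:
carry_out --pt "-0.92 -0.99 0 0 -1" --pt "-0.92 -0.99 0 0 -1" --pt "-0.92 -0.99 0 0 -1" --pt "-0.92 -0.99 0 0 -1" --force 60

```text
clock: 2.25
position: [0.3134, 0.3826, 0.2538]
ee_rot: [0.2, 0.98, 0.0, 0.0]
ft_force: [-0.7, 0.7, -0.4]
grip_width: 0.145
grasp_force: 0.0
```

Request:
carry_out --pt "-0.92 -0.99 0 0 -1" --pt "-0.92 -0.99 0 0 -1" --pt "-0.92 -0.99 0 0 -1" --pt "-0.92 -0.99 0 0 -1"

```text
clock: 2.75
position: [0.3825, 0.193, 0.2537]
ee_rot: [0.199, 0.98, 0.0, 0.0]
ft_force: [-0.4, 0.6, -0.4]
grip_width: 0.001
grasp_force: 0.0
```

Request:
carry_out --pt "-0.92 -0.99 0 -0.525 -1" --pt "-0.92 -0.99 0 -0.525 -1" --pt "-0.92 -0.99 0 -0.525 -1" --pt "-0.92 -0.99 0 -0.525 -1" --pt "-0.92 -0.99 0 -0.525 -1"

```text
clock: 3.38
position: [0.4518, 0.0051, 0.2534]
ee_rot: [0.062, 0.998, -0.0, 0.0]
ft_force: [0.3, 0.5, 0.9]
grip_width: 0.0
grasp_force: 0.0
```

```bash
python3 - <<'E'
from h import *
c=camera("wrist"); save(c,"w1"); print(np.round(-np.array(c["R"]).T@c["t"],3),np.round(c["R"],2).tolist(),c["vertical_fov"])
for q in("carrier_hole","base_hole","push_bar"):
    print(q,[(round(float(b["conf"]),2),np.round(b["position"],3).tolist()) for b in boxes_of(q,c)])
print(proj(c,[[.658,-.02,.045],[.59,-.0126,.057],[.494,0,.087],[.5,-.285,.11]]))
E
```

```text
[0.374 0.016 0.373] [[0.12, 0.99, 0.0], [0.94, -0.12, 0.31], [0.3, -0.04, -0.95]] 63.17809125748908
carrier_hole [(0.93, [0.334, 0.111, 0.011]), (0.83, [0.512, -0.005, 0.055]), (0.77, [0.34, -0.156, 0.014])]
base_hole [(0.98, [0.551, -0.022, 0.046]), (0.29, [0.499, -0.263, 0.053])]
push_bar [(0.79, [0.341, -0.154, 0.016]), (0.65, [0.505, -0.003, 0.06]), (0.62, [0.335, 0.116, 0.014])]
[[249.99043782 325.31403987]
 [249.03646729 286.243211  ]
 [249.38226594 220.87209794]
 [-22.62282554 264.34410148]]
```

View pics/w1.png

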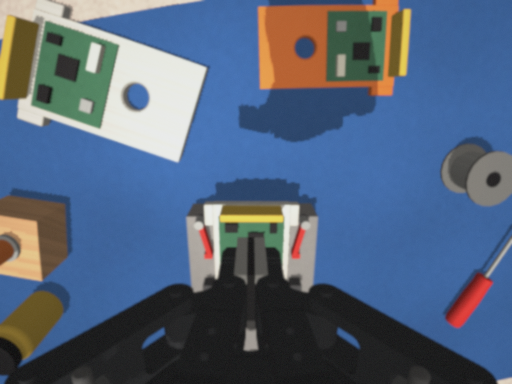

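Request:
carry_out --pt "0 0 0.4 0 -1" --pt "0 0 0.8 0 -1" --pt "0 0 1 0 -1" --pt "0 0 1 0 -1"

```text
clock: 4.08
position: [0.4497, 0.0064, 0.1017]
ee_rot: [0.06, 0.998, -0.001, -0.002]
ft_force: [0.6, -0.1, 1.0]
grip_width: 0.001
grasp_force: 0.0
```

Request:
carry_out --pt "0 0 0.09 0 -1" --pt "-0.1 0 0.09 0 -1" --pt "-0.17 0 0.09 0 -1" --pt "-0.22 0 0.09 0 -1" --pt "-0.3 0 0.09 0 -1" --pt "-0.37 0 0.09 0 -1" --pt "-0.43 0 0.09 0 -1" --pt "-0.47 0 0.09 0 -1" --pt "-0.47 0 0.09 0 -1"

```text
clock: 5.2
position: [0.5213, -0.0031, 0.0896]
ee_rot: [0.061, 0.998, -0.0, -0.0]
ft_force: [-1.1, 1.0, -0.8]
grip_width: 0.001
grasp_force: 0.8
```

```bash
python3 - <<'E'
from h import *
st(); c=camera("top"); im=c["img"]
cr=cv2.resize(im[98:218,235:325],None,fx=5,fy=5,interpolation=cv2.INTER_CUBIC); cv2.imwrite("pics/crop1.png",cr[:,:,::-1])
E
```

```text
{'clock': 5.2, 'joint_pos': [-0.5488, 0.2885, 0.533, 1.9385, -0.1771, 0.961, 1.5169], 'position': [0.5213, -0.0031, 0.0896], 'ee_rot': [0.061, 0.9981, -0.0001, -0.0003], 'ft_force': [-1.0679, 0.9839, -0.8196], 'grip_width': 0.0012, 'grasp_force': 0.772}
```

View pics/crop1.png

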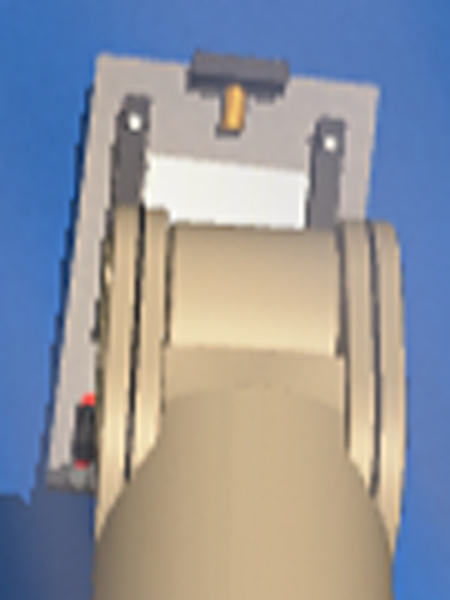

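The carrier's front edge is at crop (228,164), so it has moved about 39 mm and has about 30 mm left to go.

Request:
carry_out --pt "-0.05 0 0 0 -1" --pt "-0.1 0 0 0 -1" --pt "-0.14 0 0 0 -1" --pt "-0.17 0 0 0 -1" --pt "-0.18 0 0 0 -1" --pt "-0.18 0 0 0 -1"

```text
clock: 6.0
position: [0.5462, -0.006, 0.0896]
ee_rot: [0.061, 0.998, 0.0, -0.002]
ft_force: [-12.2, 1.2, 7.8]
grip_width: 0.002
grasp_force: 6.3
```

```bash
cat >> h.py <<'E'
def edge(c,base=(.6582,-.0198),yaw=-7.0):
    """front edge of the white carrier plate, sampled along the fixture axis at z=.057; returns hole offset from pinned, mm"""
    y=np.radians(yaw);u=np.array([np.cos(y),np.sin(y)]);n=np.array([-u[1],u[0]]);out=[]
    g=cv2.cvtColor(c["img"],cv2.COLOR_RGB2GRAY).astype(np.float32); s=np.arange(-.03,.12,.0005)
    for w in(-.03,-.024,.018,.024,.03):
        X=np.c_[np.array(base)+s[:,None]*u+w*n,np.full(len(s),.057)]; p=proj(c,X).astype(np.float32)
        v=cv2.remap(g,p[:,:1],p[:,1:],cv2.INTER_LINEAR).ravel(); d=v[6:]-v[:-6]
        out.append((s[3+np.argmin(d)]*1000-50).round(1))
    return out
E
python3 - <<'E'
from h import *
st(); c=camera("top"); print(edge(c))
E
```

```text
{'clock': 6.0, 'joint_pos': [-0.5214, 0.3454, 0.5281, 1.8718, -0.2077, 0.9829, 1.5467], 'position': [0.5462, -0.006, 0.0896], 'ee_rot': [0.0609, 0.9981, 0.0003, -0.0022], 'ft_force': [-12.2264, 1.1978, 7.8351], 'grip_width': 0.0021, 'grasp_force': 6.2745}
[np.float64(26.5), np.float64(13.0), np.float64(8.5), np.float64(12.0), np.float64(0.5)]
```

```bash
sed -i 's/np.arange(-.03,.12,.0005)/np.arange(.036,.060,.0005)/' h.py; python3 - <<'E'
from h import *
c=camera("top"); print(edge(c))
cr=cv2.resize(c["img"][98:218,235:325],None,fx=5,fy=5,interpolation=cv2.INTER_CUBIC); cv2.imwrite("pics/crop2.png",cr[:,:,::-1])
E
```

```text
[np.float64(0.0), np.float64(-0.5), np.float64(8.0), np.float64(1.0), np.float64(0.5)]
```

View pics/crop2.png

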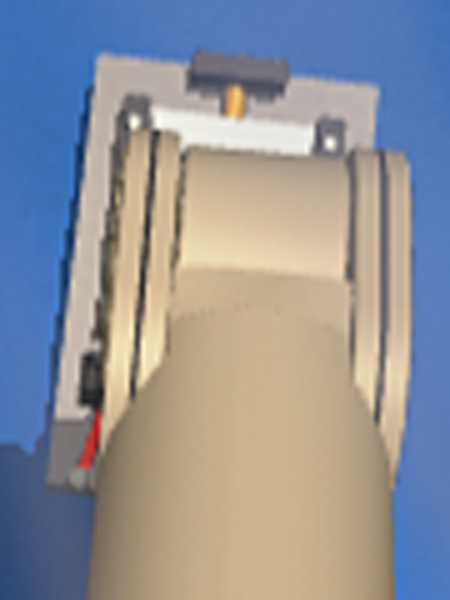

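The front edge is near (232,116) and the plunger is partly pressed in. I'll push 2 mm further, then back off and check.

Request:
carry_out --pt "-0.01 0 0 0 -1" --pt "-0.017 0 0 0 -1" --pt "-0.017 0 0 0 -1"

```text
clock: 6.48
position: [0.5484, -0.0063, 0.0897]
ee_rot: [0.061, 0.998, 0.0, -0.003]
ft_force: [-14.4, 2.3, 10.1]
grip_width: -0.002
grasp_force: 7.3
```

```bash
python3 - <<'E'
from h import *
c=camera("top"); print(edge(c))
E
```

```text
[np.float64(2.5), np.float64(2.0), np.float64(2.5), np.float64(2.0), np.float64(3.0)]
```

Request:
carry_out --pt "0.15 0 0 0 -1" --pt "0.3 0 -0.2 0 -0.5" --pt "0.35 0 -0.6 0 0" --pt "0.35 0.2 -1 0 0.2" --pt "0.35 0.6 -1 0 0.2" --pt "0.35 1 -1 0 0.2" --pt "0.35 1 -1 0 0.2"

```text
clock: 7.4
position: [0.5165, 0.1543, 0.2399]
ee_rot: [0.057, 0.998, 0.001, 0.0]
ft_force: [0.5, -1.1, -2.0]
grip_width: 0.597
grasp_force: 0.0
```

```bash
python3 - <<'E'
from h import *
st(); c=camera("top"); print(edge(c))
cr=cv2.resize(c["img"][98:218,235:325],None,fx=5,fy=5,interpolation=cv2.INTER_CUBIC); cv2.imwrite("pics/crop3.png",cr[:,:,::-1])
E
```

```text
{'clock': 7.4, 'joint_pos': [-0.7774, 0.1485, 0.4472, 1.7321, -0.068, 1.2747, 1.1418], 'position': [0.5165, 0.1543, 0.2399], 'ee_rot': [0.057, 0.9984, 0.0007, 0.0005], 'ft_force': [0.4768, -1.076, -2.0471], 'grip_width': 0.597, 'grasp_force': 0.0}
[np.float64(-5.0), np.float64(-4.0), np.float64(-3.5), np.float64(-4.0), np.float64(-4.5)]
```

View pics/crop3.png

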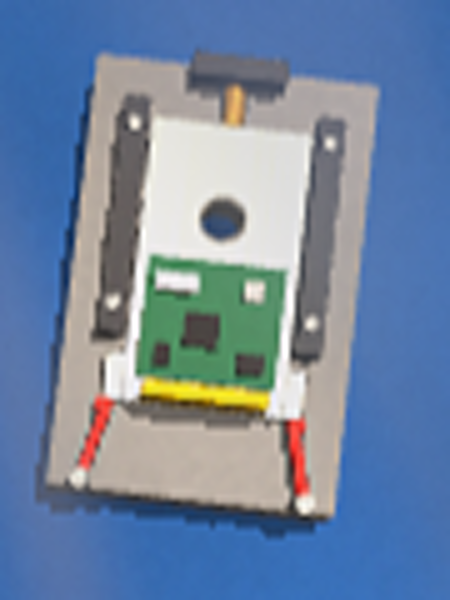

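Both red catches are straight again behind the ears, with their tips at (102,400) and (295,425). The hole sits about 4 mm short, which matches the held position. Next I go to the pin.

Request:
carry_out --pt "0 -0.99 0 0 0.2" --pt "0 -0.99 0 0 0.2" --pt "0 -0.99 0 0 0.2"

```text
clock: 7.82
position: [0.4981, -0.0043, 0.2404]
ee_rot: [0.064, 0.998, 0.0, 0.001]
ft_force: [0.1, 0.5, -0.3]
grip_width: 0.598
grasp_force: 0.0
```

Request:
carry_out --pt "0 -0.99 0 0 0.2" --pt "0 -0.99 0 0 0.2" --pt "0 -0.99 0 0 0.2"

```text
clock: 8.2
position: [0.479, -0.1516, 0.2404]
ee_rot: [0.065, 0.998, -0.0, 0.001]
ft_force: [1.0, 0.8, 0.2]
grip_width: 0.599
grasp_force: 0.0
```

Request:
carry_out --pt "0.04 -0.99 0 0 0.2" --pt "0.04 -0.99 0 0 0.2" --pt "0.04 -0.99 0 0 0.2" --pt "0.04 -0.99 0 0 0.2" --pt "0.04 -0.99 0 0 0.2"

```text
clock: 8.82
position: [0.4565, -0.2924, 0.2398]
ee_rot: [0.061, 0.998, 0.0, 0.0]
ft_force: [0.1, 0.8, -0.7]
grip_width: 0.604
grasp_force: 0.0
```

```bash
python3 - <<'E'
from h import *
st(); c=camera("wrist"); save(c,"w2")
def fit(m,z):
    n,l,s,ce=cv2.connectedComponentsWithStats(m.astype(np.uint8)); 
    i=1+np.argmax(s[1:,4]); print(s[i].tolist(),ce[i].round(1))
for q in("pin_grip","pin_collar","pin_stand"):
    print(q,[(round(float(b["conf"]),2),np.round(b["position"],4).tolist()) for b in boxes_of(q,c)])
for cc,nm in((c,"wrist"),(camera("side"),"side"),(camera("top"),"top")):
    for b in outline_of("pin_grip",cc)[:1]:
        r=b["region"];ys,xs=np.nonzero(r);dp=cc["depth"][ys,xs]
        P=unproj(cc,np.c_[xs,ys],depth=dp)
        t=P[P[:,2]>.104]
        print(nm,b["conf"],r.sum(),xs.mean().round(1),ys.mean().round(1),"all",P.mean(0).round(4),P.min(0).round(3),P.max(0).round(3),"top",len(t),t.mean(0).round(4) if len(t) else 0, ((t.min(0)+t.max(0))/2).round(4) if len(t) else 0)
E
```

```text
{'clock': 8.825, 'joint_pos': [-0.2499, 0.1896, 0.8361, 1.738, -0.1471, 1.2786, 2.0686], 'position': [0.4565, -0.2924, 0.2398], 'ee_rot': [0.061, 0.9981, 0.0002, 0.0001], 'ft_force': [0.0589, 0.795, -0.7421], 'grip_width': 0.6038, 'grasp_force': 0.0}
pin_grip [(0.7, [0.4984, -0.2938, 0.1009])]
pin_collar [(0.79, [0.4962, -0.2905, 0.1045])]
pin_stand [(0.8, [0.4844, -0.2914, 0.0625]), (0.27, [0.6178, -0.0319, 0.0545])]
wrist 0.89 1330 255.3 229.5 all [ 0.4991 -0.2918  0.0931] [ 0.378 -0.31   0.058] [ 0.544 -0.275  0.359] top 635 [ 0.5025 -0.2921  0.1111] [ 0.448  -0.292   0.2317]
side 0.59 330 354.5 272.7 all [ 0.4971 -0.2998  0.0897] [-0.15  -0.773  0.058] [ 0.544 -0.274  0.792] top 98 [ 0.4961 -0.3003  0.1163] [ 0.1837 -0.5273  0.448 ]
top 0.5 192 389.3 196.7 all [ 0.5048 -0.2885  0.0911] [ 0.491 -0.304  0.057] [ 0.522 -0.277  0.115] top 90 [ 0.5059 -0.2925  0.1098] [ 0.5058 -0.2922  0.1098]
```

View pics/w2.png

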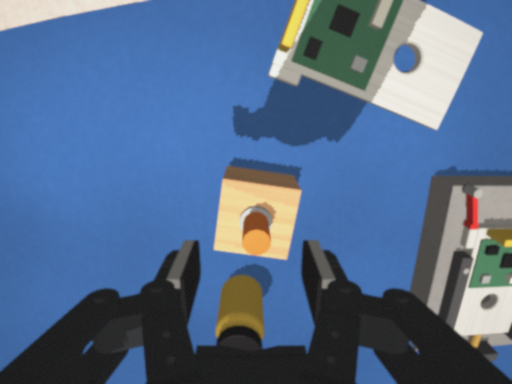

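```bash
python3 - <<'E'
from h import *
for nm in("wrist","top"):
    cc=camera(nm); print(nm,"px", unproj(cc,[257,242],z=.110).round(4) if nm=="wrist" else "")
    r=np.zeros((384,512),bool)
    hs=cv2.cvtColor(cc["img"],cv2.COLOR_RGB2HSV); m=(hs[...,0]>4)&(hs[...,0]<17)&(hs[...,1]>140)
    ys,xs=np.nonzero(m);P=unproj(cc,np.c_[xs,ys],depth=cc["depth"][ys,xs])
    k=(abs(P[:,2]-.110)<.004)&(np.hypot(P[:,0]-.504,P[:,1]+.292)<.03); t=P[k]
    print(k.sum(),t.mean(0).round(4),((t.min(0)+t.max(0))/2).round(4),np.ptp(t,axis=0).round(4))
E
```

```text
wrist px [[ 0.5043 -0.2913  0.11  ]]
319 [ 0.505  -0.2901  0.1089] [ 0.504  -0.2922  0.1084] [0.0248 0.0242 0.0047]
top px 
11 [ 0.4999 -0.2868  0.109 ] [ 0.5033 -0.2889  0.1102] [0.0173 0.0168 0.0072]
```

Request:
carry_out --pt "-0.32 0.045 0 0 0.4" --pt "-0.32 0.045 0.2 0 0.4" --pt "-0.32 0.045 0.5 0 0.4" --pt "-0.32 0.045 0.8 0 0.4" --pt "-0.32 0.045 0.95 0 0.4" --pt "-0.32 0.045 0.95 0 0.4" --pt "-0.32 0.045 0.95 0 -0.2" --pt "-0.32 0.045 0.95 0 -0.6" --pt "-0.32 0.045 0.95 0 -1" --pt "-0.32 0.045 0.95 0 -1" --force 80

```text
clock: 10.62
position: [0.5057, -0.2924, 0.0989]
ee_rot: [0.061, 0.998, -0.0, 0.001]
ft_force: [-0.9, 0.5, 5.3]
grip_width: 0.284
grasp_force: 78.1
```

Request:
carry_out --pt "0 0 -0.2 0 -1" --pt "0 0 -0.5 0 -1" --pt "0 0 -0.8 0 -1" --pt "0 0 -0.9 0 -1" --pt "0 0 -0.9 0 -1"

```text
clock: 11.25
position: [0.5053, -0.292, 0.2329]
ee_rot: [0.061, 0.998, 0.0, 0.001]
ft_force: [-0.2, -0.4, -1.6]
grip_width: 0.279
grasp_force: 80.2
```

Request:
carry_out --pt "-0.13 0.32 0 0 -1" --pt "-0.27 0.64 0 0 -1" --pt "-0.395 0.96 0 0 -1" --pt "-0.395 0.96 0 0 -1"

```text
clock: 11.75
position: [0.5827, -0.1505, 0.2297]
ee_rot: [0.057, 0.998, 0.001, -0.002]
ft_force: [0.7, -0.8, -1.3]
grip_width: 0.286
grasp_force: 80.2
```

Request:
carry_out --pt "-0.13 0.32 0 0 -1" --pt "-0.27 0.64 0 0 -1" --pt "-0.37 0.9 0 0 -1" --pt "-0.395 0.96 0 0 -1" --pt "-0.395 0.96 0 0 -1" --pt "-0.395 0.96 0 0 -1"

```text
clock: 12.5
position: [0.6569, -0.0228, 0.232]
ee_rot: [0.062, 0.998, -0.0, -0.0]
ft_force: [0.1, 0.4, -1.5]
grip_width: 0.282
grasp_force: 80.2
```

```bash
python3 - <<'E'
from h import *
o=st(); c=camera("side"); save(c,"s1")
M=Rn.from_quat(o["ee_rot"]).as_matrix(); print(M.round(3).tolist())
cv2.imwrite("pics/s1c.png",cv2.resize(c["img"][110:270,230:390],None,fx=4,fy=4,interpolation=cv2.INTER_CUBIC)[:600,:,::-1])
E
```

```text
{'clock': 12.5, 'joint_pos': [-0.529, 0.4799, 0.696, 1.4279, -0.3078, 1.345, 1.6261], 'position': [0.6569, -0.0228, 0.232], 'ee_rot': [0.0623, 0.9981, -0.0004, -0.0003], 'ft_force': [0.1118, 0.426, -1.4615], 'grip_width': 0.2823, 'grasp_force': 80.2032}
[[-0.992, 0.124, -0.001], [0.124, 0.992, -0.001], [0.001, -0.001, -1.0]]
```

View pics/s1c.png

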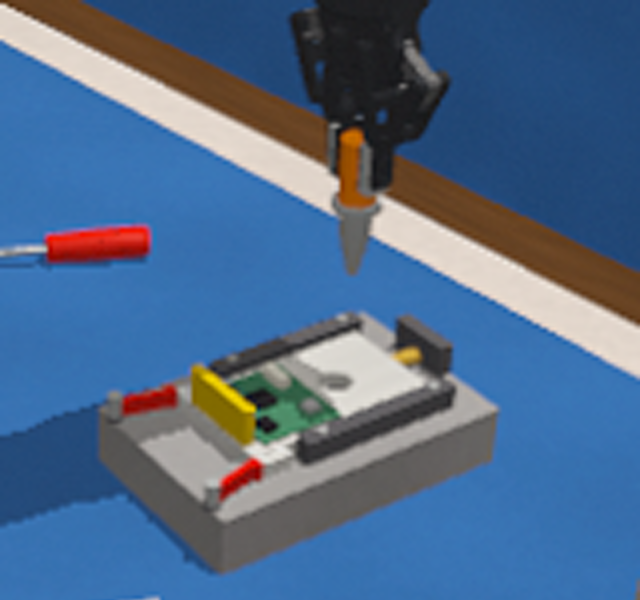

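The pin hangs upright in the jaws, tip at crop (352,272). The carrier hole is at (336,381). I'll compare these with projections.

```bash
python3 - <<'E'
from h import *
o=manip.get_obs(); p=np.array(o["position"]); c=camera("side"); C=lambda X:((proj(c,X)-[230,110]+.5)*4-.5).round(1).tolist()
u=np.array([.9925,-.1219]); b=np.array([.6582,-.0198])
print("carrier hole pred (-4)",C([[*(b-.004*u),.057]]),"tip below TCP",C([[p[0],p[1],.1455]]),C([[p[0],p[1],.143]]),"collar",C([[p[0],p[1],.1955]]))
# scale: crop px per mm along u and across
n=np.array([.1219,.9925])
for d in(u,n): print(np.subtract(C([[*(b+.01*d),.14]]),C([[*b,.14]]))/10)
# segment pin steel/orange axis
hs=cv2.cvtColor(c["img"],cv2.COLOR_RGB2HSV); m=np.zeros((384,512),bool); m[135:185,300:335]=1
org=m&(hs[...,0]>4)&(hs[...,0]<17)&(hs[...,1]>150)
gry=m&(hs[...,1]<70)&(hs[...,2]>90); gry[:160]=0
for k,q in(("org",org),("gry",gry)):
    for y in np.unique(np.nonzero(q)[0])[::3]:
        xs=np.nonzero(q[y])[0]; print(k,y,(((xs.min()+xs.max())/2-230+.5)*4-.5),len(xs))
h=(cv2.cvtColor(c["img"],cv2.COLOR_RGB2GRAY)[195:215,300:330]);
tc=camera("top"); 
E
```

```text
carrier hole pred (-4) [[338.1, 377.8]] tip below TCP [[352.0, 267.7]] [[351.7, 270.9]] collar [[356.5, 201.5]]
[[ 1.18 -0.42]]
[[-0.92 -0.64]]
org 135 281.5 1
org 138 295.5 8
org 141 303.5 12
org 144 321.5 17
org 147 329.5 12
org 150 371.5 9
org 153 377.5 11
org 156 379.5 11
org 159 379.5 15
gry 160 351.5 15
gry 163 373.5 23
gry 166 379.5 20
gry 169 379.5 18
gry 172 381.5 11
gry 175 353.5 3
gry 178 353.5 1
```

```bash
python3 - <<'E'
from h import *
t=camera("top"); s=camera("side"); u=np.array([.9925,-.1219]);n=np.array([.1219,.9925]); b=np.array([.6582,-.0198])
def hole(im,x0,y0,x1,y1,th):
    g=cv2.cvtColor(im,cv2.COLOR_BGR2GRAY)[y0:y1,x0:x1]; m=(g<th).astype(np.uint8)
    cs,_=cv2.findContours(m,cv2.RETR_EXTERNAL,cv2.CHAIN_APPROX_NONE); k=max(cs,key=cv2.contourArea)
    e=cv2.fitEllipse(k); return np.array(e[0])+[x0,y0],np.round(e[1],1)
def rep(nm,c,off,f,e,z):
    X=unproj(c,np.array(off)+(e[0]+.5)/f-.5,z=z)[0]; d=X[:2]-b; print(nm,e[0].round(1),e[1],X.round(4),"along",(d@u*1e3).round(1),"across",(d@n*1e3).round(1))
i0=cv2.imread("pics/crop0.png");i3=cv2.imread("pics/crop3.png");sc=cv2.imread("pics/s1c.png")
for th in(115,130,145): rep("base top",t,(235,98),5,hole(i0,190,185,255,245,th),.045) if th<140 else 0
for th in(130,150,170): rep("carr top",t,(235,98),5,hole(i3,190,185,255,255,th),.057)
for th in(130,150,170): rep("carr side",s,(230,110),4,hole(sc,310,362,362,400,th),.057)
g=cv2.cvtColor(i0,cv2.COLOR_BGR2GRAY); print(g[216,150:290:8],cv2.cvtColor(sc,cv2.COLOR_BGR2GRAY)[381,300:372:6])
E
```

```text
base top [221.6 216.2] [39.3 43.4] [ 0.6581 -0.0196  0.045 ] along -0.2 across 0.2
base top [221.5 216.6] [42.8 44.7] [ 0.6579 -0.0196  0.045 ] along -0.4 across 0.2
carr top [222.4 219.3] [38.9 42.7] [ 0.6536 -0.0192  0.057 ] along -4.6 across 0.0
carr top [222.4 219.3] [41.1 44. ] [ 0.6536 -0.0192  0.057 ] along -4.6 across -0.0
carr top [222.5 219.4] [43.4 45.8] [ 0.6536 -0.0193  0.057 ] along -4.6 across -0.1
carr side [335.7 381.8] [10.7 28.6] [ 0.6495 -0.0218  0.057 ] along -8.4 across -3.0
carr side [333.3 381.2] [14.  37.2] [ 0.6487 -0.0202  0.057 ] along -9.4 across -1.6
carr side [325.7 383.5] [29.7 45. ] [ 0.6427 -0.0189  0.057 ] along -15.5 across -1.0
[183 186 184 184 183 186 150  74  81  83  85  84 157 185 181 181 181 180] [121 160 160 139 124 125 123 120 120 194 218 216]
```

Request:
carry_out --pt "0.01 0.02 0 0 -1" --pt "0.01 0.02 0.15 0 -1" --pt "0.01 0.02 0.35 0 -1" --pt "0.01 0.02 0.5 0 -1" --pt "0.01 0.02 0.57 0 -1" --pt "0.01 0.02 0.62 0 -1" --pt "0.01 0.02 0.67 0 -1" --pt "0.01 0.02 0.7 0 -1" --pt "0.01 0.02 0.7 0 -1"

```text
clock: 13.88
position: [0.6561, -0.0176, 0.127]
ee_rot: [0.061, 0.998, -0.0, -0.0]
ft_force: [-2.6, -1.4, -2.0]
grip_width: 0.283
grasp_force: 80.2
```

Request:
carry_out --pt "-0.005 -0.015 0.03 0 -1" --pt "-0.01 -0.015 0.06 0 -1" --pt "-0.012 -0.015 0.08 0 -1" --pt "-0.012 -0.015 0.08 0 -1"

```text
clock: 14.38
position: [0.6561, -0.0195, 0.1157]
ee_rot: [0.061, 0.998, 0.001, -0.002]
ft_force: [-13.3, 0.8, 8.6]
grip_width: 0.282
grasp_force: 81.9
```

Request:
carry_out --pt "-0.005 0 0.02 0 -1" --pt "-0.01 0 0.04 0 -1" --pt "-0.01 0 0.06 0 -1" --pt "-0.01 0 0.06 0 -1"

```text
clock: 14.88
position: [0.6575, -0.0197, 0.1058]
ee_rot: [0.061, 0.998, 0.0, -0.002]
ft_force: [-11.4, 0.8, 3.8]
grip_width: 0.281
grasp_force: 81.3
```

Request:
carry_out --pt "0 0 0.02 0 -1" --pt "0 0 0.04 0 -1" --pt "0 0 0.06 0 -1" --pt "0 0 0.06 0 -1"

```text
clock: 15.38
position: [0.6575, -0.0196, 0.0968]
ee_rot: [0.061, 0.998, 0.0, -0.002]
ft_force: [-10.7, 0.8, 2.8]
grip_width: 0.283
grasp_force: 81.2
```

Request:
carry_out --pt "0 0 0.01 0 -1" --pt "0 0 0.02 0 -1" --pt "0 0 0.02 0 -1"

```text
clock: 15.75
position: [0.6577, -0.0197, 0.096]
ee_rot: [0.061, 0.998, 0.001, -0.002]
ft_force: [-20.3, 2.4, 24.3]
grip_width: 0.281
grasp_force: 83.1
```

Request:
carry_out --pt "0 0 -0.01 0 -1" --pt "0 0 -0.01 0 -0.4" --pt "0 0 -0.01 0 0" --pt "0 0 -0.01 0 0.3" --pt "0 0 -0.01 0 0.3" --pt "0 0 -0.2 0 0.3" --pt "0 0 -0.5 0 0.3" --pt "0 0 -0.9 0 0.3" --pt "0 0 -0.9 0 0.3"

```text
clock: 16.88
position: [0.6617, -0.0206, 0.2347]
ee_rot: [0.061, 0.998, 0.001, 0.004]
ft_force: [0.4, -0.1, -0.6]
grip_width: 0.648
grasp_force: 0.0
```

Request:
carry_out --pt "0.4 0.5 0 0 0.3" --pt "0.8 0.95 0 0 0.3" --pt "0.95 0.95 0 0 0.3" --pt "0.95 0.95 0 0 0.3" --pt "0.95 0.95 0 0 0.3"

```text
clock: 17.5
position: [0.535, 0.1396, 0.2292]
ee_rot: [0.06, 0.998, 0.0, 0.0]
ft_force: [-0.4, -1.2, 0.6]
grip_width: 0.648
grasp_force: 0.0
```

```bash
python3 - <<'E'
from h import *
st(); t=camera("top"); s=camera("side")
a=cv2.resize(t["img"][98:218,235:325],None,fx=4,fy=4,interpolation=cv2.INTER_CUBIC)
b=cv2.resize(s["img"][150:270,240:350],None,fx=4,fy=4,interpolation=cv2.INTER_CUBIC)
cv2.imwrite("pics/fin.png",np.hstack([a,b])[:,:,::-1]); print(edge(t))
for cc in(t,s):
    hs=cv2.cvtColor(cc["img"],cv2.COLOR_RGB2HSV); m=(hs[...,0]>4)&(hs[...,0]<17)&(hs[...,1]>140)
    ys,xs=np.nonzero(m);P=unproj(cc,np.c_[xs,ys],depth=cc["depth"][ys,xs])
    k=(np.hypot(P[:,0]-.658,P[:,1]+.02)<.03)&(P[:,2]>.06); q=P[k]; tp=q[q[:,2]>.102]
    print(k.sum(),q[:,2].max().round(4),tp.mean(0).round(4),np.percentile(q[:,2],95))
E
```

```text
{'clock': 17.5, 'joint_pos': [-0.9251, 0.209, 0.6755, 1.7201, -0.1374, 1.26, 1.2329], 'position': [0.535, 0.1396, 0.2292], 'ee_rot': [0.0599, 0.9982, 0.0004, 0.0], 'ft_force': [-0.357, -1.1915, 0.6148], 'grip_width': 0.6476, 'grasp_force': 0.0}
[np.float64(-2.5), np.float64(-1.0), np.float64(-1.0), np.float64(-1.5), np.float64(-1.5)]
65 0.112 [ 0.6552 -0.0204  0.1074] 0.11007245425199708
110 0.1071 [ 0.6483 -0.0272  0.1039] 0.10374402164689384
```

View pics/fin.png

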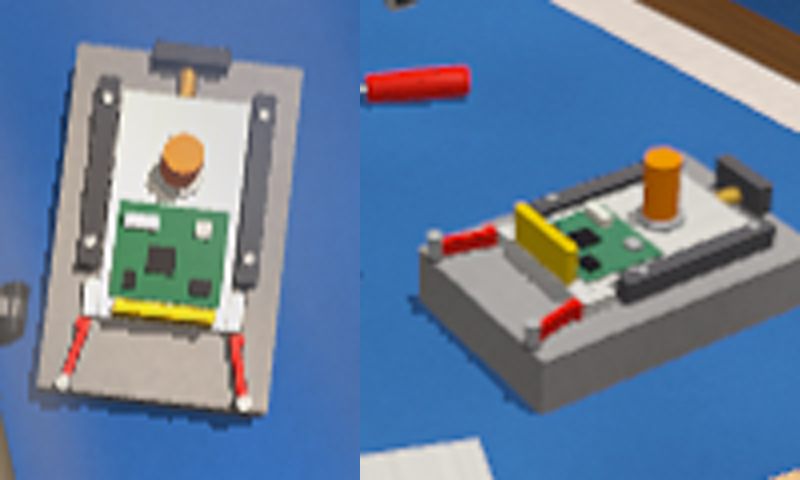

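The last view shows the pin upright with its collar down on the carrier, grip at (182,160) in the left half. Both catches are in behind the ears. The pin's top is at about 107 mm, as expected when fully home, so I'm handing it in.

```bash
python3 -c "
from h import *
print(ticket.hand_in())"
```

```text
the job is handed in; nothing more can be done
None
```

The job is handed in: the carrier is held behind both catches and the pin stands upright and fully home with nothing gripped, but `hand_in()` returned no verdict, so whether it passed is not confirmed.

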